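Torque the clamp nut of a kart wheel on a braked bench turntable

ROBOT

A 7-joint arm with a two-finger parallel gripper is mounted at the origin on the work surface. World frame = base frame: x ahead of the robot, y to its left, z up, the work surface at z = 0. Lengths are in m, angles in rad, forces in N, time in s.
With the tool pointing down it reaches from about 0.425 to 0.925 m from the base axis. Payload 6.8 kg.
Tool frame: the origin (TCP) lies at the very end of the fingers, on their centre line; the grasp point (between the pads) lies bot.tcp_to_grasp behind it (bot.tcp_to_grasp is the distance from the TCP to the grasp point, in m); z points along the fingers, y is the line along which they close (so a half turn about z gives the same grasp; the last joint's range is limited). The gripper opens to 85 mm and grips with 20 to 120 N. Pads are 22 mm wide; open, the fingers measure 114 mm over their backs; the gripper's body (76 mm by 85 mm) begins 54 mm behind the grasp point. The pads swing forward as they close: fully open they stand 13 mm farther back than shut.
Start: joints at [1.238, 0.477, 0.022, 1.555, -0.011, 1.109, -0.083], TCP at [0.15, -0.658, 0.231] pointing down, gripper open.
Joint ranges: [-2.96, 2.96], [-0.34, 2.1], [-1.41, 1.46], [0.24, 2.44], [-1.37, 4.51], [0.17, 1.92], [-2.96, 2.96]. Speed limits (rad/s): [2.39, 2.39, 3.14, 3.14, 3.14, 3.14, 3.14].

INTERFACE

Orientations are given as a unit quaternion [w, x, y, z].
In Python, from station import bot gives the robot as it stands.
- The arm moves only by the tool servo_tool, never from a script. Its argument "motion" is a list that holds one entry, the list of rows, each a list of 7 numbers: the shift along the tool's x, y, z in m, then the turn, a rotation vector about the tool's x, y, z in units of 5 degrees (1.0 is 5 degrees), then the opening, from 0 (shut) to 1 (fully open). A call has 1 to 20 rows; each row is the pose to reach, as a shift and turn from the pose commanded when the call began, along the tool's axes at that moment; what a row does not reach only later rows make up. A row lasts 1/12 s, in which the tool goes at most 41.7 mm and 7.16 degrees, less where a joint would pass 70% of its speed; a pose out of reach is approached as far as the arm can. A call with a gripper value outside its range is refused whole. The fingers move at their own pace and stop on an object; "grip_force" is the grip in N (left out, the last holds). Time passes only in rows, so rows that repeat a pose let the fingers close. It gives the time, the measured TCP pose, the force, the opening and the grip force at its end, in the units of the state.
- bot.get_obs(): the state, without advancing time (a new reading comes with each control period).
- bot.read_camera(name): name is "scene" or "top" or "wrist"; returns a dict with "img" (384x512x3 uint8, red, green, blue), "K" (3x3 intrinsics, pixels), "k1" (the pictures are not rectified: a ray, as slopes to the right and down, at radius r is drawn at 1 + k1 r^2 times it, then the intrinsics apply), "pose" (4x4, takes a point from camera to world coordinates). Camera axes: x right, y down, z forward; pixel columns grow to the right and rows downward; lengths in m; the calibration is good to about 2 mm. A picture is of the moment at which its call begins. There is no depth.
- bot.hand_in(): hands the job in; it is judged then, once.
The state is a dict: "t": time; "q": joint angles; "joint_vel": joint speeds; "joint_torque": joint torques, N m; "eef_pos": TCP position; "tool_rot": TCP orientation; "contact_force": force on the tool from outside, world axes, zero at the start; "torque": the same for the moment, N m; "gripper_width": opening from 0.0 (shut) to 1.0 (fully open); "grasp_force": force on a finger pad.
Only numpy, scipy, OpenCV 4.12 (cv2) and the standard library are available. Lean on these libraries where they do the work, as an engineer would, in place of code of your own. Each camera call takes 0.05 s, during which the arm holds its last target. There are 200 camera calls.

TASK

Lock the bench turntable by swinging its red-handled brake lever fully home. Then push the torque wrench's handle clockwise (seen from above) until it clicks, and stop at once so the nut is neither left short nor over-tightened. Let the wrench spring straight, leave it on the nut, then swing the brake lever back fully open so the wheel can spin again; leave everything else on the bench where it is.

Things in the scene. Friction and masses are not known exactly. Their poses are not given: they have to be found in the camera images.
- stand: Blue turntable base bolted to the bench, 220 x 220 mm. It carries a steel plate (220 mm across, top 57 mm above the bench) that spins freely about a vertical spindle, and clamped on it an aluminium kart wheel rim (140 mm across, top 142 mm above the bench) with beige filler patches. Origin: on the spindle axis at bench level; z up; its brake is on its -y side (robot's right).
- spindle (a point): Point on the vertical spindle axis, 164 mm above the bench, level with the wrench's centre line. Turntable, wheel, nut and wrench all turn about this axis.
- wrench_grip (a point): Middle of the torque wrench's black grip (red band), 203 mm from the spindle axis, 164 mm above the bench. The wrench lies level, points out from the spindle to the robot's left and stays on the nut. Grip: a round bar 26 mm thick, 158 to 250 mm from the axis. Tightening (clockwise from above) moves it away from the robot. Pushed there, the nut turns from about 7 N; the click comes at about 10 N.
- wrench (a joint): Break-over of the click wrench in rad: 0 straight, about 0.1 fully broken over (20 mm at the grip). It flexes to about 0.025 up to the click torque of 1.8 to 2 N m, then gives way and the force falls to about 5 to 7 N. Fully broken over it is solid again, and pushing on turns the nut too far. Let go, it swings back straight by itself within 0.5 s. A single reading is noisy (0.01).
- nut (a joint): Turn of the nut relative to the wheel in rad, growing clockwise (tightening). It starts hand-tight, anywhere from 0 to 0.2; turning gets stiffer with angle and the wrench clicks near 0.44. The nut stays where it is left.
- turntable (a joint): Turn of the turntable plate relative to the stand in rad, growing clockwise. Free with the brake open: pushing the wrench then only spins the wheel. With the brake home it holds (it may creep by a few hundredths of a rad under the wrench).
- brake (a joint): Brake lever angle in rad: 0 fully open (it starts between 0 and 0.15), 1.42 fully home against its stop. Grows anticlockwise from above: the handle goes first to the robot's right, then away from the robot. The first 0.55 rad is loose, then a cam tightens on the plate's edge, rolling it round a little, and goes over centre at 1.31. About 2 to 4 N at the handle either way; stays where it is left.
- brake_knob (a point): Middle of the upright red handle at the end of the brake lever: a round bar 24 mm thick standing from 78 to 134 mm above the bench; this point is 110 mm above the bench and 110 mm from the lever's pivot axis. Open, the lever points towards the robot; home, to the robot's right. Below the handle the lever is a 12 mm bar.
- brake_pivot (a point): Point on the vertical pivot axis of the brake lever, 110 mm above the bench (over the pivot, whose top is at 78 mm). It lies 130 mm from the spindle axis.
- tin_red: Closed filler tin, white with a red band, 100 mm across, 75 mm high; bystander. Origin: centre of its underside.
- tin_teal: Closed filler tin, white with a teal band, 100 mm across, 75 mm high; bystander. Origin: centre of its underside.
- putty_knife: Filler knife with blue handle, 210 mm long, lying flat, 20 mm high; bystander. Origin: under its middle.
- tape_roll: Roll of cream masking tape lying flat, 100 mm across, 25 mm high; bystander. Origin: centre of its underside.
- sanding_block: Yellow hand sanding block, 115 x 62 x 46 mm; bystander. Origin: centre of its underside.
- hardener: Small upright bottle of hardener, yellow label and red cap, 42 mm across, 110 mm high; bystander. Origin: centre of its underside.
- spray_can: Upright grey primer spray can, 66 mm across, 190 mm high; bystander. Origin: centre of its underside.

How it is judged:
On the way, in this order (a step that is already met when the one before it is completed fails the run):
1. the brake lever is swung fully home (past 1.32 rad) (value of joint brake above 1.32 rad), for 0.2 s.
2. with the brake home, the wrench breaks over (past 0.05 rad) with the nut at its torque (value of joint wrench above 0.05 rad and value of joint nut above 0.4 rad and value of joint brake above 1.32 rad), for 0.02 s.
3. the wrench is let go and straight again while the brake still holds (value of joint wrench below 0.02 rad and value of joint brake above 1.32 rad), for 0.1 s.
4. the brake lever is swung back fully open (under 0.25 rad) (value of joint brake below 0.25 rad), for 0.2 s.
At the end, for the whole second after the job is handed in: The brake lever is fully open (within 0.25 rad of its open stop), the nut is at its torque (nut angle 0.40 to 0.50 rad), the wrench is straight again (under 0.02 rad), the turntable is at rest, and none of the seven bystanders has moved 30 mm or more (value of joint brake below 0.25 rad and value of joint nut between 0.4 and 0.5 rad and value of joint wrench below 0.02 rad and velocity of joint turntable between -0.05 and 0.05 rad/s and distance of each of tin_red, tin_teal, putty_knife, tape_roll, sanding_block, hardener, spray_can from where it was at the start of the episode below 0.03 m); the robot touches nothing.
It fails at once if the nut is over-tightened: turned past 0.50 rad by pushing on after the click (value of joint nut above 0.5 rad).
It fails at once if a bystander on the bench is pushed or knocked 30 mm or more (distance of any of tin_red, tin_teal, putty_knife, tape_roll, sanding_block, hardener, spray_can from where it was at the start of the episode above 0.03 m).
It also fails if it takes over 72 s, if anything falls off the work surface, if the arm or the gripper's body presses on something with over 40 N, if the wrist force passes 120 N, or if a joint passes its speed limit or range.

## Working session

There is one attempt and no reset: what is moved stays moved. The work goes in short steps, Python scripts to look and compute and a tool call to move; the robot and the scene stay as the last step left them, time stands still between calls to the robot, and variables do not carry over. Pictures are saved under pics/ and viewed, at most 10 in all, crops included, and the job is handed in when it is done.

Besides the shell and the picture viewer there is one more tool, called after "Request:" by a JSON object that holds its "name" and its "arguments". servo_tool: Moves the arm, as the interface text tells. Its arguments: {"type":"object","properties":{"motion":{"type":"array"},"grip_force":{"type":"number"}},"required":["motion"]}

```bash
mkdir -p pics; ls
cat > h.py <<'E'
import numpy as np, cv2
from station import bot
def snap(n,f):
    c=bot.read_camera(n); cv2.imwrite(f'pics/{f}.png',c['img'][:,:,::-1]); np.savez(f'pics/{f}.npz',**c); return c
def ray(c,u,v):
    K=c['K'];k=float(c['k1']);d=np.array([(u-K[0,2])/K[0,0],(v-K[1,2])/K[1,1]]);s=d.copy()
    for _ in range(20): s=d/(1+k*(s@s))
    P=c['pose'];r=P[:3,:3]@np.r_[s,1];return P[:3,3],r/np.linalg.norm(r)
def plane(c,u,v,z):
    o,r=ray(c,u,v);return o+r*(z-o[2])/r[2]
def two(a,ua,b,ub):
    o1,r1=ray(a,*ua);o2,r2=ray(b,*ub)
    t=np.linalg.lstsq(np.c_[r1,-r2],o2-o1,rcond=None)[0]
    p,q=o1+t[0]*r1,o2+t[1]*r2;return (p+q)/2,np.linalg.norm(p-q)
E
python3 - <<'E'
from h import *
np.set_printoptions(precision=4,suppress=True)
o=bot.get_obs();print(o,bot.tcp_to_grasp)
a=[snap(n,n) for n in('scene','top')]
for c in a: print(c['pose'],c['K'],c['k1'])
E
```

```text
pics
{'t': 0.0, 'q': array([ 1.2379,  0.4778,  0.0223,  1.5564, -0.0115,  1.1093, -0.0831]), 'joint_vel': array([-0.0013, -0.0017, -0.    ,  0.0009, -0.0007, -0.0003, -0.0005]), 'joint_torque': array([  0.0007, -59.6452,   1.6079, -28.1192,   0.0124,   0.0093,
         0.    ]), 'eef_pos': array([ 0.1503, -0.6574,  0.2303]), 'tool_rot': array([-0.0009,  0.9937,  0.1122, -0.0002]), 'contact_force': array([ 0.7755, -0.752 ,  0.6689]), 'torque': array([ 0.0211,  0.0201, -0.0416]), 'grasp_force': 0.0, 'gripper_width': 1.0020684343582793} 0.0187
[[ 0.797   0.3396 -0.4995  1.11  ]
 [ 0.604  -0.4422  0.663  -0.7705]
 [ 0.0043 -0.8301 -0.5576  0.7551]
 [ 0.      0.      0.      1.    ]] [[348.4196   0.     249.9165]
 [  0.     348.4196 195.0796]
 [  0.       0.       1.    ]] -0.0702206641412776
[[-0.016  -0.9847  0.1736  0.3075]
 [-0.9998  0.0138 -0.0142 -0.0095]
 [ 0.0116 -0.1737 -0.9847  1.5295]
 [ 0.      0.      0.      1.    ]] [[460.1401   0.     251.2702]
 [  0.     460.1401 188.7395]
 [  0.       0.       1.    ]] -0.09014177263629611
```

View pics/scene.png

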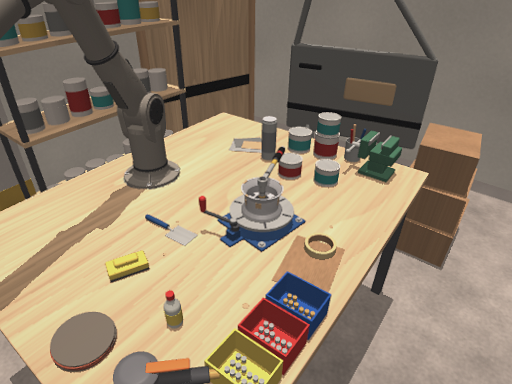

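View pics/top.png

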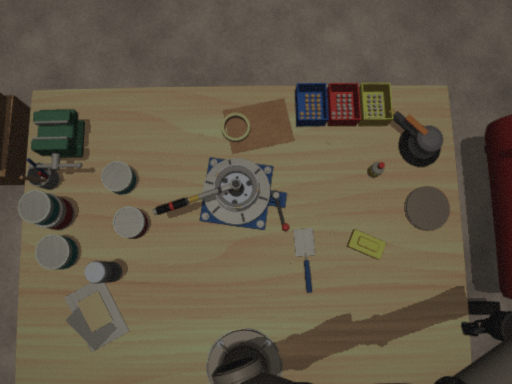

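The scene view shows the knob at about (203,203) and the grip band near (280,152). In the top view the turntable hub is at about (236,186), the red knob at (285,227), the pivot near (278,199) and the grip's red band near (171,206). The tins are near (130,222) and (119,177).

Run:
```python
from h import *
S=np.load('pics/scene.npz');T=np.load('pics/top.npz')
def blobs(c,box,f):
    h=cv2.cvtColor(c['img'],cv2.COLOR_RGB2HSV).astype(int);m=f(h[...,0],h[...,1],h[...,2]).astype(np.uint8)
    x0,y0,x1,y1=box;k=np.zeros_like(m);k[y0:y1,x0:x1]=m[y0:y1,x0:x1]
    n,l,s,ce=cv2.connectedComponentsWithStats(k)
    return [(s[i].tolist(),ce[i].round(1).tolist()) for i in range(1,n) if s[i,4]>5]
red=lambda h,s,v:((h<6)|(h>172))&(s>150)&(v>60)
blk=lambda h,s,v:(v<60)
for n,c,b in(('S',S,(190,185,225,225)),('T',T,(270,210,300,240)),('Sgrip',S,(255,135,300,180)),('Tgrip',T,(145,190,215,225))):
    print(n,'red',blobs(c,b,red),'blk',blobs(c,b,blk))
blue=lambda h,s,v:(h>100)&(h<125)&(s>120)
print('blue',blobs(T,(190,145,300,240),blue))
a=cv2.resize(T['img'][140:240,140:300],None,fx=5,fy=5,interpolation=2)
cv2.imwrite('pics/tc.png',a[:,:,::-1])
a=cv2.resize(S['img'][130:250,180:320],None,fx=5,fy=5,interpolation=2)
cv2.imwrite('pics/sc.png',a[:,:,::-1])
```

```text
S red [([199, 196, 7, 16, 85], [202.2, 203.0])] blk []
T red [([283, 224, 6, 7, 32], [285.3, 226.8])] blk [([279, 210, 5, 14, 35], [281.0, 216.5])]
Sgrip red [([277, 150, 6, 5, 15], [279.7, 151.7]), ([279, 166, 21, 11, 157], [288.8, 171.5])] blk [([275, 135, 1, 6, 6], [275.0, 137.5]), ([262, 141, 1, 10, 10], [262.0, 145.5]), ([279, 147, 6, 6, 20], [282.0, 149.1]), ([273, 153, 9, 9, 39], [277.5, 156.0])]
Tgrip red [([169, 202, 5, 8, 26], [171.0, 205.8])] blk [([172, 198, 17, 12, 128], [179.8, 203.1]), ([202, 200, 3, 6, 13], [203.0, 202.6]), ([156, 204, 15, 11, 110], [162.6, 208.6]), ([145, 215, 4, 10, 25], [145.9, 220.4])]
blue [([209, 165, 2, 5, 8], [209.4, 167.0]), ([260, 166, 5, 2, 8], [262.0, 166.4]), ([267, 174, 4, 7, 16], [269.0, 176.4]), ([279, 193, 7, 14, 68], [282.0, 198.9]), ([268, 197, 9, 9, 37], [272.0, 201.8]), ([202, 204, 21, 19, 86], [209.7, 215.0]), ([241, 210, 25, 18, 105], [255.5, 220.7])]
```

View pics/tc.png

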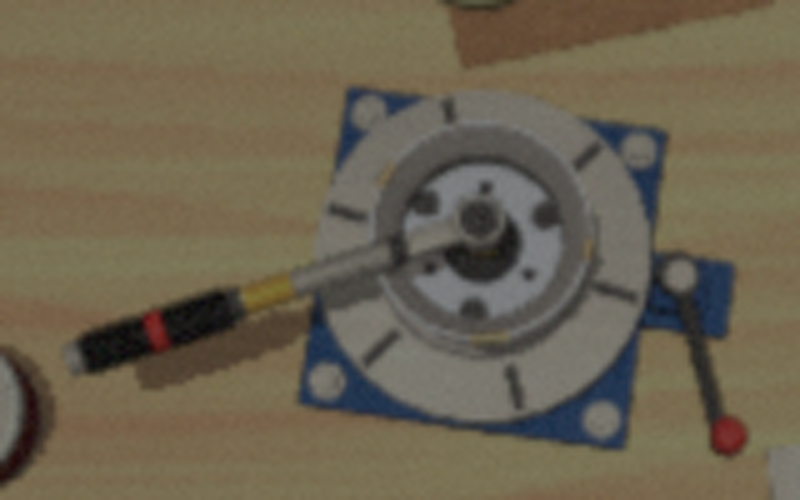

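View pics/sc.png

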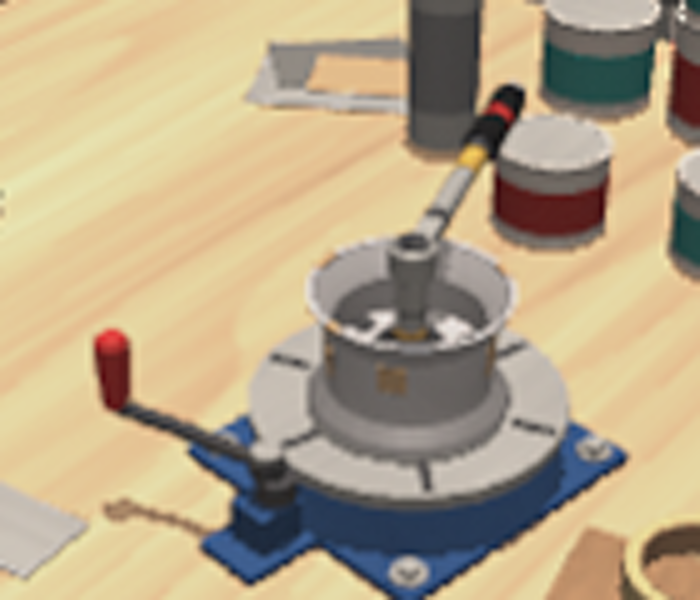

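The crops show the pivot cap at top pixel (276,194.6) and scene pixel (233.6,221.5). The wrench head is at (236,183.6) and (263,178.6). The wrench lies across open bench and passes close to the red tin, which is lower.

Run:
```python
from h import *
np.set_printoptions(precision=4,suppress=True)
S=np.load('pics/scene.npz');T=np.load('pics/top.npz')
P={}
for n,s,t in(('knob',(202.2,203),(285.3,226.8)),('pivot',(233.6,221.5),(276,194.6)),('head',(263,178.6),(236,183.6)),('band',(279.7,151.7),(171,205.8))):
    P[n]=two(S,s,T,t);print(n,P[n])
print('planeknob134',plane(T,285.3,226.8,.134),'110S',plane(S,202.2,203,.108))
print('band176',plane(T,171,205.8,.174),'head',plane(T,236,183.6,.18),'piv',plane(T,276,194.6,.078))
for a,z in (((130,222),.075),((119,177),.075),((95,272),.19),((305,243),.01)): print(plane(T,*a,z))
# stand: blue baseplate corners in top crop
for u,v in ((348,88),(668,130),(625,448),(300,403)): print('corner',plane(T,140+u/5,140+v/5,.015))
```

```text
knob (array([ 0.4371, -0.133 ,  0.1095]), np.float64(0.0011825302151018248))
pivot (array([ 0.5454, -0.1088,  0.0707]), np.float64(0.003048863331678977))
head (array([0.5646, 0.0182, 0.1751]), np.float64(0.0056153613527499206))
band (array([0.5011, 0.2128, 0.1738]), np.float64(0.007092903413927514))
planeknob134 [ 0.4344 -0.1313  0.134 ] 110S [ 0.4359 -0.1311  0.108 ]
band176 [0.4982 0.2105 0.174 ] head [0.5615 0.0163 0.18  ] piv [ 0.5431 -0.1093  0.078 ]
[0.4618 0.357  0.075 ]
[0.6084 0.3972 0.075 ]
[0.3054 0.427  0.19  ]
[ 0.3911 -0.2057  0.01  ]
corner [0.6833 0.1079 0.015 ]
corner [ 0.6513 -0.108   0.015 ]
corner [ 0.4371 -0.0744  0.015 ]
corner [0.4699 0.1397 0.015 ]
```

Request:
{"name": "servo_tool", "arguments": {"motion": [[[0.026,-0.03,0.002,0,0,0,1],[0.053,-0.06,0.004,0,0,0,1],[0.079,-0.09,0.006,0,0,0,1],[0.105,-0.12,0.008,0,0,0,1],[0.132,-0.15,0.01,0,0,0,1],[0.158,-0.18,0.012,0,0,0,1],[0.184,-0.209,0.014,0,0,0,1],[0.211,-0.239,0.016,0,0,0,1],[0.237,-0.269,0.018,0,0,0,1],[0.263,-0.299,0.02,0,0,0,1],[0.29,-0.329,0.022,0,0,0,1],[0.316,-0.359,0.024,0,0,0,1],[0.342,-0.389,0.026,0,0,0,1],[0.368,-0.419,0.028,0,0,0,1],[0.395,-0.449,0.03,0,0,0,1],[0.395,-0.449,0.03,0,0,0,1],[0.395,-0.449,0.03,0,0,0,1],[0.395,-0.449,0.03,0,0,0,1]]]}}

```text
t: 1.6
eef_pos: [0.435, -0.1326, 0.201]
tool_rot: [0.0, 0.994, 0.112, -0.001]
contact_force: [0.3, -1.2, -0.5]
gripper_width: 1.001
grasp_force: 0.0
```

Run:
```python
from h import *
c=snap('wrist','w1');h=cv2.cvtColor(c['img'],cv2.COLOR_RGB2HSV).astype(int)
m=(((h[...,0]<6)|(h[...,0]>172))&(h[...,1]>150)&(h[...,2]>60)).astype(np.uint8)
n,l,s,ce=cv2.connectedComponentsWithStats(m)
for i in range(1,n):
    if s[i,4]>80: print(s[i],ce[i],plane(c,*ce[i],.12))
print(c['pose'])
```

```text
[244 180  29  38 756] [258.57010582 200.98148148] [ 0.43550122 -0.13294364  0.12      ]
[[ 0.22455027 -0.93270762 -0.28219439  0.5067265 ]
 [-0.97446126 -0.214465   -0.06655839 -0.11477917]
 [ 0.0015587   0.2899332  -0.95704561  0.34366318]
 [ 0.          0.          0.          1.        ]]
```

View pics/w1.png

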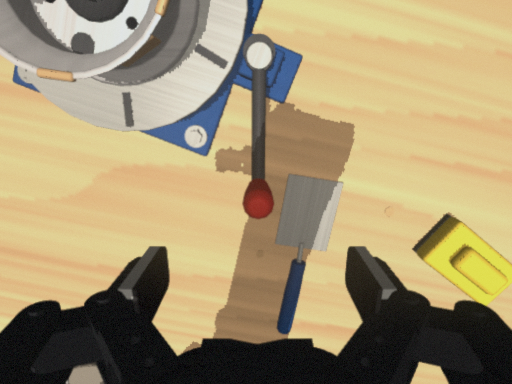

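The wrist view shows the knob at pixel (258,201), between the fingers, with the lever running up to the pivot cap at (259,53). The path down is clear.

Request:
{"name": "servo_tool", "arguments": {"motion": [[[0,0,0.02,0,0,0,0.8],[0,0,0.04,0,0,0,0.7],[0,0,0.06,0,0,0,0.7],[0,0,0.08,0,0,0,0.6],[0,0,0.1,0,0,0,0.6],[0,0,0.1,0,0,0,0.3],[0,0,0.1,0,0,0,0.1],[0,0,0.1,0,0,0,0.1],[0,0,0.1,0,0,0,0.1],[0,0,0.1,0,0,0,0.1],[0,0,0.1,0,0,0,0.1],[0,0,0.1,0,0,0,0.1]]], "grip_force": 30}}

```text
t: 2.65
eef_pos: [0.4348, -0.1331, 0.1016]
tool_rot: [0.0, 0.994, 0.112, -0.0]
contact_force: [-3.7, -4.7, -3.6]
gripper_width: 0.269
grasp_force: 30.6
```

```bash
cat >> h.py <<'E'
def arc(p0,piv,dth,n,g=0.1,rot=True):
    """rows in present tool frame: swing TCP about vertical axis piv by dth (ccw) in n rows"""
    from scipy.spatial.transform import Rotation as R
    q=bot.get_obs()['tool_rot'];M=R.from_quat([q[1],q[2],q[3],q[0]]).as_matrix()
    p0=np.array(p0);piv=np.array(piv);out=[]
    for i in range(1,n+1):
        a=dth*i/n;c,s=np.cos(a),np.sin(a);d=p0-piv
        e=np.array([[c,-s],[s,c]])@d+piv-p0
        t=M.T@np.r_[e,0];r=M.T@np.r_[0,0,a]
        out.append([*t.round(3).tolist(),0,0,round(float(r[2])/np.deg2rad(5),2) if rot else 0,g])
    return out
E
python3 - <<'E'
from h import *
c=np.load('pics/w1.npz');pv=plane(c,259,53,.078);print(pv)
o=bot.get_obs();print(o['t'],o['eef_pos'],o['gripper_width'],o['grasp_force'],o['contact_force'])
pk=np.array([.4355,-.133]);piv=pv[:2]
print(np.linalg.norm(pk-piv),piv-[.56,.0165])
print(arc(pk,piv,1.0,18))
E
```

```text
[ 0.54442484 -0.10832283  0.078     ]
2.65 [ 0.43478297 -0.13306013  0.10157193] 0.26901605106081206 30.588209331035614 [-3.67959541 -4.69444006 -3.57969014]
0.1116851968569993 [-0.01557516 -0.12482283]
[[0.0, 0.006, 0.0, 0, 0, np.float64(-0.64), 0.1], [0.001, 0.012, 0.0, 0, 0, np.float64(-1.27), 0.1], [0.002, 0.019, 0.0, 0, 0, np.float64(-1.91), 0.1], [0.003, 0.025, 0.0, 0, 0, np.float64(-2.55), 0.1], [0.004, 0.031, 0.0, 0, 0, np.float64(-3.18), 0.1], [0.006, 0.037, 0.0, 0, 0, np.float64(-3.82), 0.1], [0.008, 0.042, 0.0, 0, 0, np.float64(-4.46), 0.1], [0.011, 0.048, 0.0, 0, 0, np.float64(-5.09), 0.1], [0.014, 0.054, 0.0, 0, 0, np.float64(-5.73), 0.1], [0.017, 0.059, 0.0, 0, 0, np.float64(-6.37), 0.1], [0.02, 0.064, 0.0, 0, 0, np.float64(-7.0), 0.1], [0.024, 0.069, 0.0, 0, 0, np.float64(-7.64), 0.1], [0.028, 0.074, 0.0, 0, 0, np.float64(-8.28), 0.1], [0.032, 0.078, 0.0, 0, 0, np.float64(-8.91), 0.1], [0.037, 0.083, 0.0, 0, 0, np.float64(-9.55), 0.1], [0.041, 0.087, 0.0, 0, 0, np.float64(-10.19), 0.1], [0.046, 0.091, 0.0, 0, 0, np.float64(-10.82), 0.1], [0.051, 0.094, 0.0, 0, 0, np.float64(-11.46), 0.1]]
```

Request:
{"name": "servo_tool", "arguments": {"motion": [[[0.0,0.006,0,0,0,-0.64,0.1],[0.001,0.012,0,0,0,-1.27,0.1],[0.002,0.019,0,0,0,-1.91,0.1],[0.003,0.025,0,0,0,-2.55,0.1],[0.004,0.031,0,0,0,-3.18,0.1],[0.006,0.037,0,0,0,-3.82,0.1],[0.008,0.042,0,0,0,-4.46,0.1],[0.011,0.048,0,0,0,-5.09,0.1],[0.014,0.054,0,0,0,-5.73,0.1],[0.017,0.059,0,0,0,-6.37,0.1],[0.02,0.064,0,0,0,-7.0,0.1],[0.024,0.069,0,0,0,-7.64,0.1],[0.028,0.074,0,0,0,-8.28,0.1],[0.032,0.078,0,0,0,-8.91,0.1],[0.037,0.083,0,0,0,-9.55,0.1],[0.041,0.087,0,0,0,-10.19,0.1],[0.046,0.091,0,0,0,-10.82,0.1],[0.051,0.094,0,0,0,-11.46,0.1],[0.051,0.094,0,0,0,-11.46,0.1]]]}}

```text
t: 4.23
eef_pos: [0.5062, -0.2142, 0.1016]
tool_rot: [0.001, 0.818, 0.576, -0.001]
contact_force: [-1.9, -5.0, -3.1]
gripper_width: 0.267
grasp_force: 30.7
```

Run:
```python
from h import *
o=bot.get_obs();p=o['eef_pos'][:2];piv=np.array([.5435,-.1095]);d=p-piv
print(o['t'],p,o['contact_force'],o['gripper_width'],o['q'],np.linalg.norm(d),np.arctan2(d[1],d[0]),np.arctan2(-.0235,-.108))
for r in arc(p,piv,.5,14): print([float(x) for x in r])
```

```text
4.2333 [ 0.50620016 -0.21423513] [-1.93114967 -4.95276435 -3.08562414] 0.26693882083378545 [ 0.68395992  0.48401767 -0.50375052  1.94142464  0.32248386  0.79534368
 -0.34364418] 0.11117879962078475 -1.9129261001243931 -2.9273397732188053
[0.0, 0.004, -0.0, 0.0, 0.0, -0.41, 0.1]
[0.0, 0.008, -0.0, 0.0, 0.0, -0.82, 0.1]
[0.001, 0.012, -0.0, 0.0, 0.0, -1.23, 0.1]
[0.001, 0.016, -0.0, 0.0, 0.0, -1.64, 0.1]
[0.002, 0.02, -0.0, 0.0, 0.0, -2.05, 0.1]
[0.003, 0.024, -0.0, 0.0, 0.0, -2.46, 0.1]
[0.004, 0.027, -0.0, 0.0, 0.0, -2.86, 0.1]
[0.005, 0.031, -0.0, 0.0, 0.0, -3.27, 0.1]
[0.006, 0.035, -0.0, 0.0, 0.0, -3.68, 0.1]
[0.007, 0.039, -0.0, 0.0, 0.0, -4.09, 0.1]
[0.009, 0.043, -0.0, 0.0, 0.0, -4.5, 0.1]
[0.01, 0.046, -0.0, 0.0, 0.0, -4.91, 0.1]
[0.012, 0.05, -0.0, 0.0, 0.0, -5.32, 0.1]
[0.014, 0.053, -0.0, 0.0, 0.0, -5.73, 0.1]
```

Request:
{"name": "servo_tool", "arguments": {"motion": [[[0.0,0.004,0,0,0,-0.41,0.1],[0.0,0.008,0,0,0,-0.82,0.1],[0.001,0.012,0,0,0,-1.23,0.1],[0.001,0.016,0,0,0,-1.64,0.1],[0.002,0.02,0,0,0,-2.05,0.1],[0.003,0.024,0,0,0,-2.46,0.1],[0.004,0.027,0,0,0,-2.86,0.1],[0.004,0.03,0,0,0,-3.1,0.1],[0.004,0.03,0,0,0,-3.1,0.1]]]}}

```text
t: 4.98
eef_pos: [0.5356, -0.2203, 0.1016]
tool_rot: [0.0, 0.733, 0.68, -0.001]
contact_force: [-2.4, -5.1, -3.6]
gripper_width: 0.271
grasp_force: 30.7
```

Request:
{"name": "servo_tool", "arguments": {"motion": [[[0,0.004,0,0,0,-0.41,0.1],[0,0.008,0,0,0,-0.82,0.1],[0,0.008,0,0,0,-0.82,0.1]]]}}

```text
t: 5.23
eef_pos: [0.5383, -0.2202, 0.1012]
tool_rot: [-0.004, 0.709, 0.705, -0.004]
contact_force: [-18.5, -1.9, 13.2]
gripper_width: 0.274
grasp_force: 33.6
```

Request:
{"name": "servo_tool", "arguments": {"motion": [[[0,-0.003,0,0,0,0,0.5],[0,-0.003,0,0,0,0,0.8],[0,-0.003,0,0,0,0,0.8],[0,-0.003,0,0,0,0,0.8],[0,-0.003,-0.03,0,0,0,0.8],[0,-0.003,-0.07,0,0,0,0.8],[0,-0.003,-0.11,0,0,0,0.4],[0,-0.003,-0.15,0,0,0,0],[0,-0.003,-0.17,0,0,0,0],[0,-0.003,-0.17,0,0,0,0]]]}}

```text
t: 6.07
eef_pos: [0.5444, -0.2195, 0.2777]
tool_rot: [0.005, 0.708, 0.706, 0.002]
contact_force: [0.8, 0.0, 0.0]
gripper_width: 0.236
grasp_force: 0.0
```

Run:
```python
from h import *
S=snap('scene','s2');T=snap('top','t2')
def blobs(c,box,f):
    h=cv2.cvtColor(c['img'],cv2.COLOR_RGB2HSV).astype(int);m=f(h[...,0],h[...,1],h[...,2]).astype(np.uint8)
    x0,y0,x1,y1=box;k=np.zeros_like(m);k[y0:y1,x0:x1]=m[y0:y1,x0:x1]
    n,l,s,ce=cv2.connectedComponentsWithStats(k)
    return [(s[i].tolist(),ce[i].round(1)) for i in range(1,n) if s[i,4]>5]
red=lambda h,s,v:((h<6)|(h>172))&(s>150)&(v>60)
for n,c,b,z in(('Tgrip',T,(145,180,215,225),.174),('Sgrip',S,(255,135,290,165),.17),('Tknob',T,(270,180,340,240),.134),('Sknob',S,(190,185,260,250),.11)):
    for s,ce in blobs(c,b,red): print(n,s,ce,plane(c,*ce,z))
cv2.imwrite('pics/c2.png',np.hstack([cv2.resize(x,None,fx=2.5,fy=2.5) for x in (T['img'][130:250,140:300],S['img'][130:250,180:340])])[:,:,::-1])
o=bot.get_obs();print(o['eef_pos'],o['tool_rot'],o['contact_force'],o['q'])
```

```text
Tgrip [167, 193, 4, 9, 28] [168.5 197. ] [0.52478889 0.21833847 0.174     ]
Sgrip [285, 152, 5, 5, 15] [287.6 153.7] [0.53093451 0.22673325 0.17      ]
Tknob [309, 190, 7, 7, 32] [311.7 193.1] [ 0.53715375 -0.21583458  0.134     ]
Sknob [204, 222, 7, 17, 99] [207.3 229.1] [ 0.54088358 -0.21969239  0.11      ]
[ 0.54158267 -0.21939782  0.2723924 ] [1.30383822e-03 7.08406176e-01 7.05803521e-01 6.15748430e-04] [-0.24906811 -0.03789344 -0.25660889] [ 0.7866927   0.36068956 -0.65058225  1.69843275  0.23596424  1.15907162
  0.06887335]
```

View pics/c2.png

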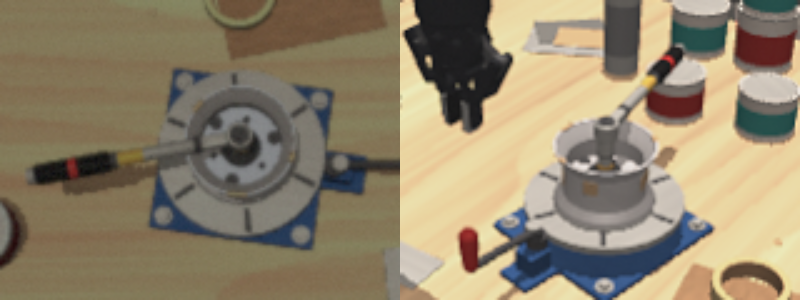

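Request:
{"name": "servo_tool", "arguments": {"motion": [[[0.036,-0.005,0,0,0,1.3,0],[0.072,-0.01,0,0,0,2.6,0],[0.108,-0.015,0,0,0,3.9,0],[0.143,-0.02,0,0,0,5.3,0],[0.179,-0.025,0,0,0,6.6,0],[0.215,-0.03,0,0,0,8,0],[0.251,-0.035,0,0,0,9.3,0],[0.287,-0.04,0,0,0,10.6,0],[0.323,-0.045,0,0,0,12,0],[0.358,-0.05,0,0,0,13.3,0],[0.394,-0.055,0,0,0,14.6,0],[0.43,-0.06,0,0,0,16,0],[0.43,-0.06,0,0,0,16,0],[0.43,-0.06,0,0,0,16,0],[0.43,-0.06,0,0,0,16,0]]]}}

```text
t: 7.42
eef_pos: [0.4818, 0.2103, 0.2699]
tool_rot: [0.0, 0.996, 0.086, -0.001]
contact_force: [0.1, -0.5, -0.1]
gripper_width: 0.0
grasp_force: 0.0
```

Run:
```python
from h import *
c=snap('wrist','w2');h=cv2.cvtColor(c['img'],cv2.COLOR_RGB2HSV).astype(int)
m=(((h[...,0]<6)|(h[...,0]>172))&(h[...,1]>150)&(h[...,2]>60)).astype(np.uint8)
n,l,s,ce=cv2.connectedComponentsWithStats(m)
for i in range(1,n):
    if s[i,4]>60: print(s[i],ce[i],plane(c,*ce[i],.174))
```

```text
[251 123  15  31 415] [257.77108434 137.68674699] [0.52823276 0.21850533 0.174     ]
```

View pics/w2.png

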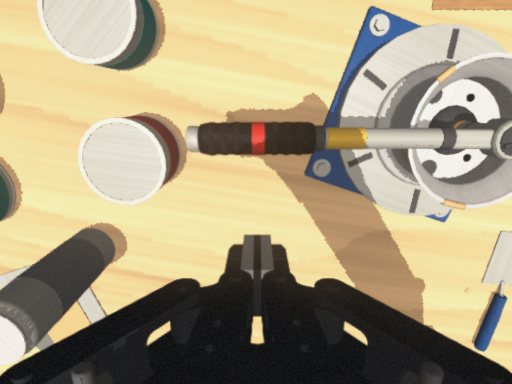

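The wrist view shows the red band at pixel (258,138), straight ahead of the closed fingertips at (258,240). The wrench lies square across the view, so I descend and then push along tool x.

Request:
{"name": "servo_tool", "arguments": {"motion": [[[0,0,0.03,0,0,0,0],[0,0,0.06,0,0,0,0],[0,0,0.09,0,0,0,0],[0,0,0.12,0,0,0,0],[0,0,0.128,0,0,0,0],[0,0,0.128,0,0,0,0],[0,0,0.128,0,0,0,0]]]}}

```text
t: 8.05
eef_pos: [0.483, 0.2099, 0.1438]
tool_rot: [0.0, 0.996, 0.085, -0.0]
contact_force: [0.0, 0.3, -0.4]
gripper_width: 0.001
grasp_force: 0.0
```

Request:
{"name": "servo_tool", "arguments": {"motion": [[[0.004,0,0,0,0,0,0],[0.008,0,0,0,0,0,0],[0.012,0,0,0,0,0,0],[0.016,0,0,0,0,0,0],[0.016,0,0,0,0,0,0]]]}}

```text
t: 8.47
eef_pos: [0.4995, 0.2137, 0.144]
tool_rot: [-0.0, 0.996, 0.085, 0.001]
contact_force: [0.1, 0.4, 0.2]
gripper_width: 0.001
grasp_force: 0.0
```

Request:
{"name": "servo_tool", "arguments": {"motion": [[[0.002,0,0,0,0,0,0],[0.004,0,0,0,0,0,0],[0.004,0,0,0,0,0,0]]]}}

```text
t: 8.72
eef_pos: [0.5024, 0.2141, 0.1433]
tool_rot: [-0.0, 0.996, 0.085, 0.0]
contact_force: [0.5, 0.3, 0.4]
gripper_width: -0.003
grasp_force: 0.0
```

```bash
cat > a.py <<'E'
from h import *
import sys
o=bot.get_obs();p=o['eef_pos'][:2];print(o['t'],p,o['contact_force'])
for r in arc(p,(.560,.0165),float(sys.argv[1]),int(sys.argv[2]),0): print([float(x) for x in r])
E
python3 a.py -.2 14
```

```text
8.7167 [0.50235535 0.21411757] [0.46642925 0.25722082 0.39329259]
[0.003, -0.0, 0.0, 0.0, 0.0, 0.16, 0.0]
[0.006, -0.001, 0.0, 0.0, 0.0, 0.33, 0.0]
[0.009, -0.001, 0.0, 0.0, 0.0, 0.49, 0.0]
[0.012, -0.001, 0.0, 0.0, 0.0, 0.65, 0.0]
[0.015, -0.001, 0.0, 0.0, 0.0, 0.82, 0.0]
[0.018, -0.001, 0.0, 0.0, 0.0, 0.98, 0.0]
[0.021, -0.001, 0.0, 0.0, 0.0, 1.15, 0.0]
[0.023, -0.001, 0.0, 0.0, 0.0, 1.31, 0.0]
[0.026, -0.001, 0.0, 0.0, 0.0, 1.47, 0.0]
[0.029, -0.001, 0.0, 0.0, 0.0, 1.64, 0.0]
[0.032, -0.001, 0.0, 0.0, 0.0, 1.8, 0.0]
[0.035, -0.001, 0.0, 0.0, 0.0, 1.96, 0.0]
[0.038, -0.001, 0.0, 0.0, 0.0, 2.13, 0.0]
[0.041, -0.001, 0.0, 0.0, 0.0, 2.29, 0.0]
```

Request:
{"name": "servo_tool", "arguments": {"motion": [[[0.003,0,0,0,0,0.16,0],[0.006,-0.001,0,0,0,0.33,0],[0.009,-0.001,0,0,0,0.49,0],[0.012,-0.001,0,0,0,0.65,0],[0.015,-0.001,0,0,0,0.82,0],[0.018,-0.001,0,0,0,0.98,0],[0.02,-0.001,0,0,0,1.1,0],[0.02,-0.001,0,0,0,1.1,0]]]}}

```text
t: 9.38
eef_pos: [0.5194, 0.2187, 0.1426]
tool_rot: [0.001, 0.999, 0.037, -0.002]
contact_force: [-7.4, 0.2, 1.9]
gripper_width: -0.0
grasp_force: 3.5
```

Request:
{"name": "servo_tool", "arguments": {"motion": [[[0.003,0,0,0,0,0.16,0],[0.006,0,0,0,0,0.33,0],[0.009,0,0,0,0,0.49,0],[0.012,0,0,0,0,0.65,0],[0.015,0,0,0,0,0.82,0],[0.018,0,0,0,0,0.98,0],[0.018,0,0,0,0,0.98,0]]]}}

```text
t: 9.97
eef_pos: [0.5372, 0.2215, 0.1427]
tool_rot: [-0.0, 1.0, -0.005, -0.002]
contact_force: [-7.1, 2.0, 1.7]
gripper_width: -0.002
grasp_force: 3.8
```

Request:
{"name": "servo_tool", "arguments": {"motion": [[[0.003,0,0,0,0,0.16,0],[0.006,0,0,0,0,0.33,0],[0.006,0,0,0,0,0.33,0]]]}}

```text
t: 10.22
eef_pos: [0.5431, 0.2221, 0.1428]
tool_rot: [-0.001, 1.0, -0.019, -0.002]
contact_force: [-7.5, 4.6, 1.1]
gripper_width: 0.006
grasp_force: 3.9
```

Request:
{"name": "servo_tool", "arguments": {"motion": [[[0.003,0,0,0,0,0.16,0],[0.006,0,0,0,0,0.33,0],[0.006,0,0,0,0,0.33,0]]]}}

```text
t: 10.47
eef_pos: [0.5489, 0.2226, 0.1429]
tool_rot: [-0.001, 0.999, -0.033, -0.002]
contact_force: [-8.4, 5.6, 1.0]
gripper_width: -0.003
grasp_force: 4.1
```

```bash
python3 a.py -.03 2
```

```text
10.4667 [0.54893901 0.22257058] [-8.43038375  5.55335586  0.98293724]
[0.003, -0.0, -0.0, 0.0, 0.0, 0.17, 0.0]
[0.006, -0.001, -0.0, 0.0, 0.0, 0.34, 0.0]
```

Request:
{"name": "servo_tool", "arguments": {"motion": [[[0.003,-0.001,0,0,0,0.16,0],[0.006,-0.002,0,0,0,0.33,0],[0.006,-0.002,0,0,0,0.33,0]]]}}

```text
t: 10.72
eef_pos: [0.5551, 0.223, 0.1427]
tool_rot: [-0.0, 0.999, -0.048, -0.002]
contact_force: [-7.9, 2.0, 2.3]
gripper_width: -0.001
grasp_force: 4.2
```

Request:
{"name": "servo_tool", "arguments": {"motion": [[[0.002,-0.001,0,0,0,0.13,0],[0.005,-0.001,0,0,0,0.27,0],[0.005,-0.001,0,0,0,0.27,0]]]}}

```text
t: 10.97
eef_pos: [0.5601, 0.2231, 0.1426]
tool_rot: [0.0, 0.998, -0.06, -0.003]
contact_force: [-8.2, 2.9, 2.0]
gripper_width: 0.002
grasp_force: 4.2
```

Request:
{"name": "servo_tool", "arguments": {"motion": [[[0.002,-0.001,0,0,0,0.13,0],[0.005,-0.001,0,0,0,0.27,0],[0.005,-0.001,0,0,0,0.27,0]]]}}

```text
t: 11.22
eef_pos: [0.5651, 0.2232, 0.1425]
tool_rot: [0.0, 0.997, -0.072, -0.003]
contact_force: [-8.1, 0.9, 1.7]
gripper_width: 0.002
grasp_force: 4.3
```

Request:
{"name": "servo_tool", "arguments": {"motion": [[[0.002,0,0,0,0,0.13,0],[0.005,0,0,0,0,0.27,0],[0.005,0,0,0,0,0.27,0]]]}}

```text
t: 11.47
eef_pos: [0.57, 0.223, 0.1426]
tool_rot: [-0.0, 0.997, -0.084, -0.003]
contact_force: [-7.9, 3.5, 3.0]
gripper_width: 0.002
grasp_force: 4.4
```

Request:
{"name": "servo_tool", "arguments": {"motion": [[[0.002,-0.001,0,0,0,0.13,0],[0.005,-0.001,0,0,0,0.27,0],[0.005,-0.001,0,0,0,0.27,0]]]}}

```text
t: 11.72
eef_pos: [0.5751, 0.2228, 0.1425]
tool_rot: [0.0, 0.995, -0.095, -0.003]
contact_force: [-8.1, 2.1, 2.5]
gripper_width: -0.0
grasp_force: 4.3
```

Request:
{"name": "servo_tool", "arguments": {"motion": [[[0.002,-0.001,0,0,0,0.13,0],[0.005,-0.001,0,0,0,0.27,0],[0.005,-0.001,0,0,0,0.27,0]]]}}

```text
t: 11.97
eef_pos: [0.5807, 0.2224, 0.1426]
tool_rot: [0.0, 0.994, -0.107, -0.002]
contact_force: [-6.4, 0.9, 1.9]
gripper_width: 0.0
grasp_force: 3.6
```

Request:
{"name": "servo_tool", "arguments": {"motion": [[[0.002,0,0,0,0,0.13,0],[0.005,-0.001,0,0,0,0.27,0],[0.005,-0.001,0,0,0,0.27,0]]]}}

```text
t: 12.22
eef_pos: [0.5864, 0.2218, 0.1426]
tool_rot: [0.001, 0.993, -0.119, -0.002]
contact_force: [-5.2, -1.9, 2.0]
gripper_width: 0.002
grasp_force: 2.7
```

Request:
{"name": "servo_tool", "arguments": {"motion": [[[0.003,0,0,0,0,0.16,0],[0.003,0,0,0,0,0.16,0]]]}}

```text
t: 12.38
eef_pos: [0.589, 0.2214, 0.1427]
tool_rot: [0.0, 0.992, -0.126, -0.002]
contact_force: [-6.3, 0.4, 1.8]
gripper_width: -0.003
grasp_force: 3.2
```

Request:
{"name": "servo_tool", "arguments": {"motion": [[[-0.01,0,0,0,0,0,0],[-0.025,0,0,0,0,0,0],[-0.05,0,0,0,0,0,0],[-0.06,0,0,0,0,0,0],[-0.06,0,0,0,0,0,0],[-0.06,0,-0.03,0,0,0,0],[-0.06,0,-0.07,0,0,0,0],[-0.06,0,-0.11,0,0,0,0],[-0.06,0,-0.13,0,0,0,0],[-0.06,0,-0.13,0,0,0,0],[-0.06,0,-0.13,0,0,0,0]]]}}

```text
t: 13.3
eef_pos: [0.5347, 0.2355, 0.275]
tool_rot: [-0.001, 0.992, -0.127, 0.002]
contact_force: [0.7, -0.1, -0.5]
gripper_width: 0.001
grasp_force: 0.0
```

Run:
```python
from h import *
T=snap('top','t3');S=snap('scene','s3');W=snap('wrist','w3')
for n,c,b,z in(('T',T,(140,140,215,225),.174),('S',S,(255,135,310,175),.17),('Tknob',T,(290,180,340,210),.134),('Sknob',S,(190,210,230,245),.11),('W',W,(0,0,512,250),.174)):
    h=cv2.cvtColor(c['img'],cv2.COLOR_RGB2HSV).astype(int);m=(((h[...,0]<6)|(h[...,0]>172))&(h[...,1]>150)&(h[...,2]>60)).astype(np.uint8)
    x0,y0,x1,y1=b;k=np.zeros_like(m);k[y0:y1,x0:x1]=m[y0:y1,x0:x1]
    N,l,s,ce=cv2.connectedComponentsWithStats(k)
    for i in range(1,N):
        if s[i,4]>5: print(n,s[i],ce[i],plane(c,*ce[i],z))
cv2.imwrite('pics/c3.png',np.hstack([cv2.resize(T['img'][130:250,140:300],None,fx=2.5,fy=2.5),cv2.resize(W['img'],(400,300))])[:,:,::-1])
o=bot.get_obs();print(o['eef_pos'],o['tool_rot'],o['q'])
```

```text
T [167 173   4   6  18] [168.16666667 175.22222222] [0.5911733  0.22036929 0.174     ]
S [300 157   6   6  17] [303.         159.17647059] [0.59723471 0.22423725 0.17      ]
S [279 166   3   3   6] [279.66666667 166.83333333] [0.56173817 0.12610506 0.17      ]
S [283 167  18   8  86] [293.38372093 171.61627907] [0.6161743  0.12679528 0.17      ]
Tknob [309 191   7   7  35] [311.65714286 193.51428571] [ 0.53586106 -0.21565168  0.134     ]
Sknob [204 221   7  18 101] [207.26732673 228.98019802] [ 0.54043558 -0.2193492   0.11      ]
W [250 104  17  33 428] [258.25700935 119.66588785] [0.59156283 0.21933743 0.174     ]
W [   0  213   46   37 1218] [ 18.86453202 234.09852217] [0.55038786 0.44743981 0.174     ]
[0.53277877 0.234795   0.27184985] [ 6.72675648e-04  9.91989026e-01 -1.26319476e-01 -8.42909119e-04] [-0.09874657  0.33905187 -0.53621332  1.70575808  0.18707817  1.15025218
 -2.51119538]
```

View pics/c3.png

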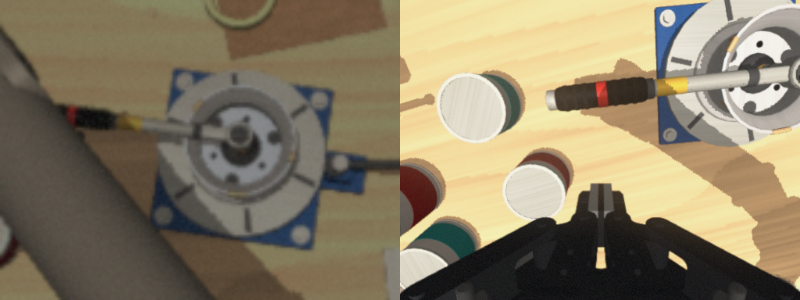

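The wrench has sprung straight, with the band now at (0.5915, 0.219), turned 0.314 rad from its start. The brake knob is still home at (0.538, -0.219). I return to the knob.

Request:
{"name": "servo_tool", "arguments": {"motion": [[[0.007,0.027,0,0,0,-1.3,0],[0.015,0.055,0,0,0,-2.6,0],[0.022,0.082,0,0,0,-3.9,0],[0.03,0.11,0,0,0,-5.2,0],[0.037,0.137,0,0,0,-6.5,0],[0.045,0.164,0,0,0,-7.8,0],[0.052,0.192,0,0,0,-9.1,0],[0.06,0.219,0,0,0,-10.4,0],[0.067,0.246,0,0,0,-11.7,0],[0.074,0.274,0,0,0,-13,0],[0.082,0.301,0,0,0,-14.3,0],[0.089,0.329,0,0,0,-15.6,0],[0.097,0.356,0,0,0,-16.9,0.4],[0.104,0.383,0,0,0,-18.2,0.8],[0.112,0.411,0,0,0,-19.5,0.8],[0.119,0.438,0,0,0,-20.9,0.8],[0.119,0.438,0,0,0,-20.9,0.8],[0.119,0.438,0,0,0,-20.9,0.8],[0.119,0.438,0,0,0,-20.9,0.8]]]}}

```text
t: 15.03
eef_pos: [0.5383, -0.2176, 0.2721]
tool_rot: [-0.001, 0.707, 0.707, -0.0]
contact_force: [-0.8, 0.9, -0.1]
gripper_width: 0.796
grasp_force: 0.0
```

Tool x is now world +y and tool y is world +x. I descend 0.171 m and grip.

Request:
{"name": "servo_tool", "arguments": {"motion": [[[-0.001,0,0.03,0,0,0,0.8],[-0.002,0,0.06,0,0,0,0.8],[-0.002,0,0.09,0,0,0,0.8],[-0.002,0,0.12,0,0,0,0.8],[-0.002,0,0.15,0,0,0,0.8],[-0.002,0,0.17,0,0,0,0.8],[-0.002,0,0.17,0,0,0,0.3],[-0.002,0,0.17,0,0,0,0.1],[-0.002,0,0.17,0,0,0,0.1],[-0.002,0,0.17,0,0,0,0.1],[-0.002,0,0.17,0,0,0,0.1],[-0.002,0,0.17,0,0,0,0.1],[-0.002,0,0.17,0,0,0,0.1]]], "grip_force": 30}}

```text
t: 16.12
eef_pos: [0.5382, -0.2197, 0.1052]
tool_rot: [0.0, 0.707, 0.707, -0.0]
contact_force: [-5.9, 2.6, 4.2]
gripper_width: 0.269
grasp_force: 29.2
```

Run:
```python
from h import *
o=bot.get_obs();p=o['eef_pos'][:2];print(p,o['gripper_width'],o['grasp_force'],o['contact_force'])
for r in arc(p,(.5435,-.1095),-1.0,18): print([float(x) for x in r])
```

```text
[ 0.53821909 -0.2196961 ] 0.2686196720860429 29.23979938030243 [-5.88684003  2.58217419  4.22316818]
[0.0, -0.006, 0.0, 0.0, 0.0, 0.64, 0.1]
[0.001, -0.012, 0.0, 0.0, 0.0, 1.27, 0.1]
[0.002, -0.018, 0.0, 0.0, 0.0, 1.91, 0.1]
[0.004, -0.024, 0.0, 0.0, 0.0, 2.55, 0.1]
[0.006, -0.03, 0.0, 0.0, 0.0, 3.18, 0.1]
[0.008, -0.036, 0.0, 0.0, 0.0, 3.82, 0.1]
[0.01, -0.041, 0.0, 0.0, 0.0, 4.46, 0.1]
[0.013, -0.047, 0.0, 0.0, 0.0, 5.09, 0.1]
[0.016, -0.052, 0.0, 0.0, 0.0, 5.73, 0.1]
[0.019, -0.057, 0.0, 0.0, 0.0, 6.37, 0.1]
[0.023, -0.062, 0.0, 0.0, 0.0, 7.0, 0.1]
[0.027, -0.067, 0.0, 0.0, 0.0, 7.64, 0.1]
[0.031, -0.072, 0.0, 0.0, 0.0, 8.28, 0.1]
[0.035, -0.076, 0.0, 0.0, 0.0, 8.91, 0.1]
[0.04, -0.08, 0.0, 0.0, 0.0, 9.55, 0.1]
[0.045, -0.084, 0.0, 0.0, 0.0, 10.19, 0.1]
[0.05, -0.087, 0.0, 0.0, 0.0, 10.82, 0.1]
[0.055, -0.09, 0.0, 0.0, 0.0, 11.46, 0.1]
```

Request:
{"name": "servo_tool", "arguments": {"motion": [[[0,-0.006,0,0,0,0.64,0.1],[0.001,-0.012,0,0,0,1.27,0.1],[0.002,-0.018,0,0,0,1.91,0.1],[0.004,-0.024,0,0,0,2.55,0.1],[0.006,-0.03,0,0,0,3.18,0.1],[0.008,-0.036,0,0,0,3.82,0.1],[0.01,-0.041,0,0,0,4.46,0.1],[0.013,-0.047,0,0,0,5.09,0.1],[0.016,-0.052,0,0,0,5.73,0.1],[0.019,-0.057,0,0,0,6.37,0.1],[0.023,-0.062,0,0,0,7.0,0.1],[0.027,-0.067,0,0,0,7.64,0.1],[0.031,-0.072,0,0,0,8.28,0.1],[0.035,-0.076,0,0,0,8.91,0.1],[0.04,-0.08,0,0,0,9.55,0.1],[0.045,-0.084,0,0,0,10.19,0.1],[0.05,-0.087,0,0,0,10.82,0.1],[0.055,-0.09,0,0,0,11.46,0.1],[0.055,-0.09,0,0,0,11.46,0.1]]]}}

```text
t: 17.7
eef_pos: [0.4481, -0.1649, 0.1052]
tool_rot: [0.001, 0.96, 0.281, -0.0]
contact_force: [-4.8, -0.8, 6.3]
gripper_width: 0.266
grasp_force: 30.4
```

Run:
```python
from h import *
o=bot.get_obs();p=o['eef_pos'][:2];print(p,o['gripper_width'],o['grasp_force'],o['contact_force'])
for r in arc(p,(.5435,-.1095),-.34,8): print([float(x) for x in r])
```

```text
[ 0.44813223 -0.16491615] 0.26591242246283425 30.392280220985413 [-4.75158547 -0.75407589  6.30857789]
[0.0, -0.005, -0.0, 0.0, 0.0, 0.49, 0.1]
[0.001, -0.009, -0.0, 0.0, 0.0, 0.97, 0.1]
[0.001, -0.014, -0.0, 0.0, 0.0, 1.46, 0.1]
[0.002, -0.019, -0.0, 0.0, 0.0, 1.95, 0.1]
[0.003, -0.023, -0.0, 0.0, 0.0, 2.44, 0.1]
[0.005, -0.028, -0.0, 0.0, 0.0, 2.92, 0.1]
[0.006, -0.032, -0.0, 0.0, 0.0, 3.41, 0.1]
[0.008, -0.036, -0.0, 0.0, 0.0, 3.9, 0.1]
```

Request:
{"name": "servo_tool", "arguments": {"motion": [[[0,-0.005,0,0,0,0.49,0.1],[0.001,-0.009,0,0,0,0.97,0.1],[0.001,-0.014,0,0,0,1.46,0.1],[0.002,-0.019,0,0,0,1.95,0.1],[0.003,-0.023,0,0,0,2.44,0.1],[0.005,-0.028,0,0,0,2.92,0.1],[0.006,-0.032,0,0,0,3.41,0.1],[0.008,-0.036,0,0,0,3.9,0.1],[0.008,-0.036,0,0,0,3.9,0.1],[0.008,-0.036,0,0,0,3.9,0.1]]]}}

```text
t: 18.53
eef_pos: [0.4351, -0.1303, 0.1051]
tool_rot: [0.0, 0.993, 0.115, -0.0]
contact_force: [-8.0, 1.4, 10.1]
gripper_width: 0.267
grasp_force: 30.8
```

Request:
{"name": "servo_tool", "arguments": {"motion": [[[0,0,0,0,0,0,0.5],[0,0,0,0,0,0,0.8],[0,0,0,0,0,0,0.8],[0,0,0,0,0,0,0.8],[0,0,-0.03,0,0,0,0.8],[0,0,-0.07,0,0,0,0.8],[0,0,-0.11,0,0,0,0.8],[0,0,-0.15,0,0,0,0.8],[-0.02,0,-0.17,0,0,0,0.8],[-0.02,0,-0.17,0,0,0,0.8],[-0.02,0,-0.17,0,0,0,0.8],[-0.02,0,-0.17,0,0,0,0.8]]]}}

```text
t: 19.53
eef_pos: [0.4163, -0.1351, 0.2728]
tool_rot: [-0.0, 0.993, 0.115, -0.0]
contact_force: [0.9, -0.5, 0.5]
gripper_width: 0.802
grasp_force: 0.0
```

Run:
```python
from h import *
T=snap('top','t4');S=snap('scene','s4');W=snap('wrist','w4')
for n,c,b,z in(('T',T,(140,140,215,225),.174),('S',S,(255,135,310,175),.17),('Tknob',T,(260,180,340,240),.134),('Sknob',S,(190,190,230,245),.11),('W',W,(150,100,360,350),.12)):
    h=cv2.cvtColor(c['img'],cv2.COLOR_RGB2HSV).astype(int);m=(((h[...,0]<6)|(h[...,0]>172))&(h[...,1]>150)&(h[...,2]>60)).astype(np.uint8)
    x0,y0,x1,y1=b;k=np.zeros_like(m);k[y0:y1,x0:x1]=m[y0:y1,x0:x1]
    N,l,s,ce=cv2.connectedComponentsWithStats(k)
    for i in range(1,N):
        if s[i,4]>9: print(n,s[i],ce[i],plane(c,*ce[i],z))
cv2.imwrite('pics/c4.png',np.hstack([cv2.resize(T['img'],None,fx=.78,fy=.78),cv2.resize(S['img'],None,fx=.78,fy=.78)])[:,:,::-1])
print(bot.get_obs())
```

```text
T [166 183   4   8  27] [167.48148148 186.03703704] [0.55810249 0.22190332 0.174     ]
S [293 154   6   5  14] [295.92857143 156.21428571] [0.56543578 0.22836927 0.17      ]
S [280 167  21   8 118] [291.04237288 171.39830508] [0.60916878 0.12322423 0.17      ]
Sknob [200 196   6  16  79] [202.73417722 202.67088608] [ 0.43807885 -0.13066778  0.11      ]
W [247 147  22  26 413] [257.22276029 159.9031477 ] [ 0.434781   -0.12980684  0.12      ]
{'t': 19.6833, 'q': array([ 0.50491667,  0.05828421, -0.34446656,  2.02035106,  0.02176004,
        1.06889171, -1.18884593]), 'joint_vel': array([-0.00134191,  0.00117147, -0.00017296, -0.0044253 ,  0.00077808,
        0.00212653,  0.00218868]), 'joint_torque': array([ 8.78697471e-02, -3.12847102e+01, -3.82644776e-01, -2.76232749e+01,
        1.38747110e-02,  7.00224671e-03, -3.87365071e-03]), 'eef_pos': array([ 0.41608721, -0.13485192,  0.27199337]), 'tool_rot': array([-6.17041362e-04,  9.93308990e-01,  1.15480302e-01, -1.08116916e-03]), 'contact_force': array([-0.13611469, -0.42087559,  0.22173839]), 'torque': array([ 0.01470354,  0.0016741 , -0.02834194]), 'grasp_force': 0.0, 'gripper_width': 0.8014161779977075}
```

View pics/c4.png

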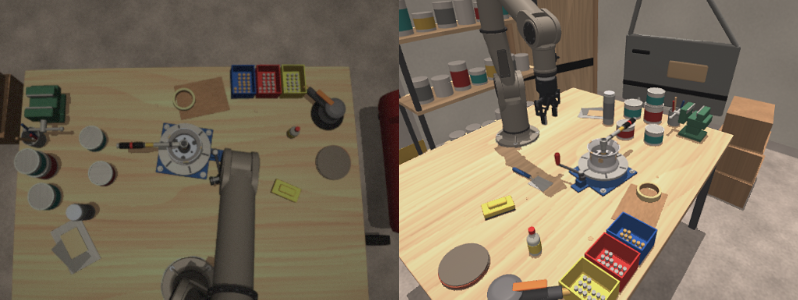

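The final view shows the brake open, with the knob at (0.435, -0.130) close to where it started, and the bystanders in place. The wheel rolled back with the cam, so I let it settle and check that it is at rest.

Request:
{"name": "servo_tool", "arguments": {"motion": [[[0,0,0,0,0,0,0.8],[0,0,0,0,0,0,0.8],[0,0,0,0,0,0,0.8],[0,0,0,0,0,0,0.8],[0,0,0,0,0,0,0.8],[0,0,0,0,0,0,0.8],[0,0,0,0,0,0,0.8],[0,0,0,0,0,0,0.8],[0,0,0,0,0,0,0.8],[0,0,0,0,0,0,0.8],[0,0,0,0,0,0,0.8],[0,0,0,0,0,0,0.8]]]}}

```text
t: 20.68
eef_pos: [0.4164, -0.1353, 0.2733]
tool_rot: [0.0, 0.993, 0.115, 0.0]
contact_force: [0.7, -0.3, 0.9]
gripper_width: 0.8
grasp_force: 0.0
```

Run:
```python
from h import *
P=[]
for c in (np.load('pics/t4.npz'),snap('top','t5')):
    h=cv2.cvtColor(c['img'],cv2.COLOR_RGB2HSV).astype(int);m=((h[...,0]<6)|(h[...,0]>172))&(h[...,1]>150)&(h[...,2]>60)
    ys,xs=np.nonzero(m[140:225,140:215]);P.append(np.array([xs.mean(),ys.mean()]))
print(P)
if np.linalg.norm(P[0]-P[1])<.6: print(bot.hand_in())
```

```text
[array([27.48148148, 46.03703704]), array([27.55555556, 45.88888889])]
the job is handed in; nothing more can be done
None
```

The job is handed in: the brake went fully home, the wrench was pushed to its click and sprang straight, the brake is open again, the wheel is at rest and the bystanders look unmoved in the last pictures; `hand_in` returned no verdict.

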